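# Zero the pressure test unit with its port capped

## Robot

A 7-joint arm with a two-finger parallel gripper is mounted at the origin on the work surface. World frame = base frame: x ahead of the robot, y to its left, z up, the work surface at z = 0. Lengths are in m, angles in rad, forces in N, time in s.
With the tool pointing down it reaches from about 0.35 to 0.9 m from the base axis. Payload 7.2 kg.
Tool frame: the origin (TCP) lies at the very end of the fingers, on their centre line; the grasp point (between the pads) lies env.hold_point_z behind it (env.hold_point_z is the distance from the TCP to the grasp point, in m); z points along the fingers, y is the line along which they close (so a half turn about z gives the same grasp; the last joint's range is limited). The gripper opens to 85 mm and grips with 20 to 120 N. Pads are 22 mm wide; open, the fingers measure 114 mm over their backs; the gripper's body (76 mm by 85 mm) begins 54 mm behind the grasp point. The pads swing forward as they close: fully open they stand 13 mm farther back than shut.
Start: joints at [-1.315, 0.411, -0.013, 1.596, 0.006, 1.134, -0.082], TCP at [0.199, 0.593, 0.192] pointing down, gripper open.
Joint ranges: [-2.95, 2.95], [-0.29, 1.99], [-1.47, 1.44], [0.14, 2.54], [-1.03, 4.17], [0.13, 1.85], [-2.86, 2.86]. Speed limits (rad/s): [2.39, 2.39, 3.01, 3.01, 3.14, 3.14, 3.14].

## Interface

Orientations are given as [roll, pitch, yaw] about the fixed x, y, z axes, in that order (R = Rz(yaw) Ry(pitch) Rx(roll)).
In Python, from workcell import env, viewer gives the robot as it stands. The module is installed in compiled form; this text tells all that it offers.
- The arm moves only by the tool apply_moves, never from a script. Its arguments are lists of equal length, an entry for each row: "xyz": the shift along the world's x, y, z as a fraction of full scale, a list of three; "angular": the turn, a rotation vector about the world's x, y, z as a fraction of full scale, a list of three; "fingers": the closure, from -1 (fully open) to 1 (shut). In form: {"xyz": [[dx, dy, dz], ...], "angular": [[rx, ry, rz], ...], "fingers": [fingers, ...]}. A call has 1 to 20 rows; each row shifts and turns the commanded pose from where the row before left it; what a row does not reach is not made up. Full scale, the value 1, is 0.2 m for a shift and pi/4 rad for a turn. A row lasts 1/8 s, in which the tool goes at most 62.5 mm and 10.7 degrees, less where a joint would pass 70% of its speed; a pose out of reach is approached as far as the arm can. A call with a number of a shift or a turn outside -1 to 1 is refused whole. A call with a gripper value outside its range is refused whole. The fingers move at their own pace and stop on an object; "force" is the grip in N (left out, the last holds). Time passes only in rows, so rows that do not move let the fingers close. It gives the time, the measured TCP pose, the force, the opening and the grip force at its end, in the units of the state.
- env.get_state(): the state, without advancing time (a new reading comes with each control period).
- viewer.get_image(name): name is "scene" or "top" or "wrist"; returns a dict with "image" (384x512x3 uint8, blue, green, red), "fx", "fy", "cx", "cy" (pixels), "rvec" (rotation vector, rad) and "tvec" (3), from world to camera coordinates, as OpenCV has them; the wrist camera has in their place "mount" (4x4, takes a point from camera to tool coordinates, whose origin is the TCP and whose axes are the flange's). Camera axes: x right, y down, z forward; pixel columns grow to the right and rows downward; lengths in m; the calibration is good to about 2 mm. A picture is of the moment at which its call begins: read the wrist's pose just before it. There is no depth.
- env.finish_job(): hands the job in; it is judged then, once.
Trained networks look in the newest picture that a camera, given by its name, has taken for a name from the list of things; names that differ only in an ending like _2 or _b are one class to them, and where a whole thing is asked for, a point or a joint stands for the part that bears it (a point fixed in the world has none). Each returns a list of dicts, best first, with "confidence" (0 to 1); they miss things now and then, are a little off and sometimes report something else, mostly with a low value. They report only what shows in the picture. A call takes as long as a camera call. They do not tell look-alikes from the thing itself.
- viewer.recognise(camera, target): "point" ([x, y, z] in m, in world coordinates, good to about 4 mm: the middle of the surface that is visible of it).
The state is a dict: "t": time; "qpos": joint angles; "qd": joint speeds; "effort": joint torques, N m; "tcp_pos": TCP position; "ee_rot": TCP orientation; "wrist_force": force on the tool from outside, world axes, zero at the start; "ft_torque": the same for the moment, N m; "width": finger opening in m; "grasp_force": force on a finger pad.
Only numpy, scipy, OpenCV 4.12 (cv2) and the standard library are available. Lean on these libraries where they do the work, as an engineer would, in place of code of your own. Each camera call takes 0.05 s, during which the arm holds its last target. There are 200 camera calls.

## Task

Take the white sealing cap by its orange knob from the sloping rack and seat it fully home in the round pocket of the pressure test unit, over the brass port, rim down and knob up. Then take the blue-handled stylus from its wooden block, reach its steel tip down through the small hole in the unit's top and press the recessed red zero button all the way down. Finish while still gripping the stylus and holding the button down, with the cap still in place and the other things on the bench left where they are.

Things in the scene. Friction and masses are not known exactly. Their poses are not given: they have to be found in the camera images.
- cap_knob (a point): Centre of the orange knob (22 mm across, 26 mm high) of the loose sealing cap, a rigid piece round about z. Below the knob a white body 44 mm across, 18 mm high, open below (cavity 34 mm across, 14 mm deep). Point is on the axis, 13 mm above the body's top, 31 mm above the rim. z points from rim to knob; at the start the cap lies rim down on the rack, z leaning 0.35 rad from vertical. About 60 g.
- cap_rack: Fixed aluminium rack holding the cap at the start, a 75 x 80 mm sloping plate on a 90 x 80 mm foot, two 10 mm high lips on the plate below the cap. Its origin is the centre of the foot's underside; the plate's middle is 55 mm above it; z is up; the plate faces along -x tilted upward (0.35 rad from level).
- stylus_handle (a point): Centre of the blue handle of the loose stylus: square, 16 x 16 mm, 50 mm long, faces square to its x and y; z runs up the stylus. Below the handle a black collar 22 mm across (25 to 30 mm below this point), then a round steel shaft 8 mm across with a flat tip 100 mm below this point. It stands upright in its block at the start, collar resting on the block's top. About 60 g.
- stylus_tip (a point): Middle of the flat lower end of the stylus's steel shaft, 100 mm below stylus_handle along the stylus; z runs up along the stylus.
- stylus_block: Fixed wooden block 60 x 60 x 74 mm with a 13 mm vertical hole through its middle in which the stylus stands. Origin at the centre of its underside, z up.
- test_unit: Fixed pressure test unit, a grey box with a white top, 140 mm (its x) by 220 mm (its y) by 64 mm high. Origin at the centre of its underside, z up. The round pocket lies 55 mm towards its +y from the middle, the small hole 55 mm towards its -y.
- port_floor (a point): Centre of the floor of the round pocket in the unit's top, where the cap's rim rests when home. Pocket 48 mm across, 12 mm deep, floor 52 mm above the bench. A brass port 22 mm across stands 8 mm up from the middle of the floor and goes inside the cap. z is up. When the cap is home its knob centre is 31 mm above this point.
- aperture (a point): Centre of the mouth of the small round hole in the unit's top, 64 mm above the bench, 15 mm across. The red button (12 mm across) lies below it, its face 24 mm down when not pressed. z is up.
- zero_button (a joint): Travel of the recessed red button straight down, in m: 0 released, 0.006 fully down. Sprung: begins to move at about 1.5 N, fully down at about 5 N; springs back when let go.
- screwdriver: bystander: a screwdriver lying on the bench at the left (+y), beyond the rack or block that stands there, about 200 mm long and up to 26 mm thick, lying along x; origin at the middle of its length, at its underside
- profile_offcut: bystander: offcut of slotted aluminium profile, 140 x 40 x 40 mm, lying behind the test unit; origin at the centre of its underside
- bar_clamp: bystander: small bar clamp with a red handle lying behind the test unit, about 200 x 90 x 25 mm; origin near the middle of its bar
- valve_body: bystander: white stepped plastic valve body, 48 mm across and 75 mm tall, standing behind the test unit; origin at the centre of its underside
- mug: bystander: blue mug, 80 mm across and 90 mm tall; origin at the centre of its underside
- screw_jar: bystander: closed jar with a red lid, 60 mm across and 75 mm tall; origin at the centre of its underside
Not all that is in view belongs to the job. What is shaped like the part that bears cap_knob but black is not meant.

How it is judged:
By the outcome, as a careful person would: the job done as asked, in the order asked, and still so for the second after the job is handed in, while the arm keeps its last pose, push and grip.
It also fails if it takes over 51 s, if anything falls off the work surface, if the arm or the gripper's body presses on something with over 40 N, if the wrist force passes 120 N, or if a joint passes its speed limit or range.

## Working session

There is one attempt and no reset: what is moved stays moved. The work goes in short steps, Python scripts to look and compute and a tool call to move; the robot and the scene stay as the last step left them, time stands still between calls to the robot, and variables do not carry over. Pictures are saved under pics/ and viewed, at most 10 in all, crops included, and the job is handed in when it is done.

Besides the shell and the picture viewer there is one more tool, called as name(argument=value, ...), one argument or row to a line, values as JSON. apply_moves: Moves the arm, as the interface text tells. Shift numbers are shares of 0.2 m and turn numbers shares of pi/4 rad, none past 1 either way. Its arguments: {"type":"object","properties":{"xyz":{"type":"array","items":{"type":"array","items":{"type":"number","minimum":-1,"maximum":1}}},"angular":{"type":"array","items":{"type":"array","items":{"type":"number","minimum":-1,"maximum":1}}},"fingers":{"type":"array","items":{"type":"number"}},"force":{"type":"number"}},"required":["xyz","angular","fingers"]}

```bash
mkdir -p pics
python3 - <<'E'
from workcell import env, viewer
import cv2,numpy as np
s=env.get_state();print(env.hold_point_z,{k:np.round(s[k],4) for k in('t','tcp_pos','ee_rot','width')})
for c in('scene','top'):
    d=viewer.get_image(c);cv2.imwrite(f'pics/{c}0.png',d['image'])
    for n in('cap_knob','cap_rack','stylus_handle','stylus_block','test_unit'):
        print(c,n,[(np.round(r['point'],3),round(r['confidence'],2)) for r in viewer.recognise(c,n)])
a=[cv2.imread(f'pics/{c}0.png') for c in('scene','top')]
E
```

```text
0.0187 {'t': np.float64(0.0), 'tcp_pos': array([0.1987, 0.592 , 0.191 ]), 'ee_rot': array([-3.1399e+00,  1.0000e-04,  2.8178e+00]), 'width': np.float64(0.0852)}
scene cap_knob [(array([ 0.515, -0.388,  0.02 ]), 0.57), (array([ 0.544, -0.272,  0.073]), 0.56), (array([ 0.533, -0.054,  0.061]), 0.33)]
scene cap_rack [(array([ 0.575, -0.278,  0.042]), 0.81)]
scene stylus_handle [(array([0.525, 0.245, 0.108]), 0.53)]
scene stylus_block [(array([0.527, 0.233, 0.065]), 0.94)]
scene test_unit [(array([ 0.534, -0.053,  0.062]), 0.97)]
top cap_knob [(array([ 0.52 , -0.386,  0.024]), 0.72), (array([ 0.55 , -0.257,  0.082]), 0.56)]
top cap_rack [(array([ 0.55 , -0.253,  0.048]), 0.73)]
top stylus_handle [(array([0.52 , 0.251, 0.127]), 0.48)]
top stylus_block []
top test_unit [(array([ 0.516, -0.033,  0.063]), 0.55)]
```

View pics/scene0.png

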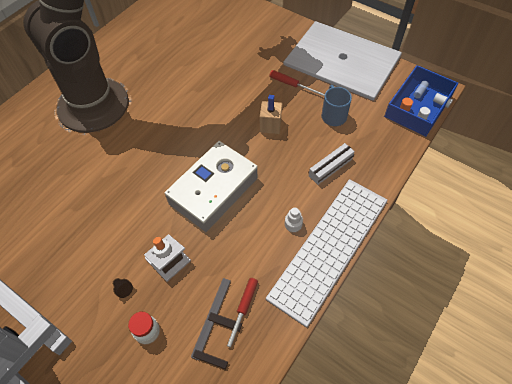

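View pics/top0.png

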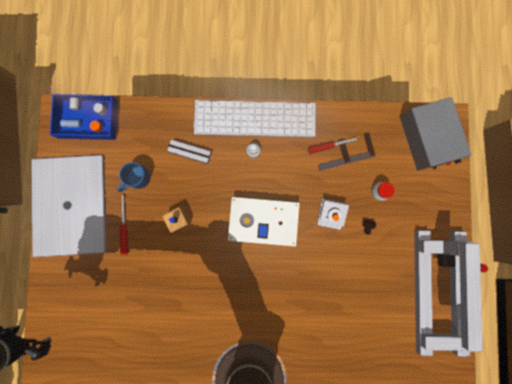

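The wanted cap is the white body with an orange knob on the rack, at scene (159,243) and top (336,216). Things it could be mistaken for:
- Black look-alike: scene (123,287), top (369,226).
- White valve body: scene (293,219).
- Orange and white parts in the blue bin: scene (408,104).

The stylus is at scene (270,103). The unit has its pocket at scene (225,166) and its hole at (197,193).

I'll write the helpers and get the wrist mount before moving.

```bash
cat > h.py <<'E'
from workcell import env, viewer
import cv2,numpy as np
from scipy.spatial.transform import Rotation as R
def wshot(name=None):
    s=env.get_state(); d=viewer.get_image('wrist')
    T=np.eye(4);T[:3,:3]=R.from_euler('xyz',s['ee_rot']).as_matrix();T[:3,3]=s['tcp_pos']
    d['T']=T@np.array(d['mount'])
    if name: cv2.imwrite(f'pics/{name}.png',d['image']); np.save(f'pics/{name}.npy',d['T'])
    return d
K=None
def ray(d,uv):
    if 'T' in d: T=d['T']
    else:
        T=np.eye(4);r=cv2.Rodrigues(np.array(d['rvec'],float))[0];T[:3,:3]=r.T;T[:3,3]=-r.T@np.array(d['tvec']).ravel()
    v=T[:3,:3]@[(uv[0]-d['cx'])/d['fx'],(uv[1]-d['cy'])/d['fy'],1]
    return T[:3,3],v
def onz(d,uv,z):
    o,v=ray(d,uv); return o+v*(z-o[2])/v[2]
def proj(d,p):
    T=np.linalg.inv(d['T']); c=T[:3,:3]@p+T[:3,3]
    return np.array([d['fx']*c[0]/c[2]+d['cx'],d['fy']*c[1]/c[2]+d['cy']])
E
python3 - <<'E'
from h import *
d=wshot();print(np.round(d['mount'],3),d['fx'],d['cx'],d['cy'])
# yaw of unit, rack from top
t=viewer.get_image('top')
print([np.round(onz(t,p,.064),3) for p in((231,197),(299,204),(296,246),(229,239),(246,220),(281,223))])
E
```

```text
[[ 0.    -0.963 -0.271  0.068]
 [ 1.     0.001 -0.    -0.001]
 [ 0.001 -0.271  0.963 -0.183]
 [ 0.     0.     0.     1.   ]] 309.22194268542336 255.2605290731752 197.2396072381938
[array([0.596, 0.074, 0.064]), array([ 0.578, -0.149,  0.064]), array([ 0.442, -0.141,  0.064]), array([0.46 , 0.077, 0.064]), array([0.522, 0.023, 0.064]), array([ 0.515, -0.091,  0.064])]
```

apply_moves(
  xyz=[
    [0.17,-0.19,0.06],
    [0.17,-0.19,0.06],
    [0.17,-0.19,0.06],
    [0.17,-0.19,0.06],
    [0.17,-0.19,0.06],
    [0.17,-0.19,0.06],
    [0.17,-0.19,0.06],
    [0.17,-0.19,0.06],
    [0.17,-0.19,0.06],
    [0,0,0],
    [0,0,0],
  ],
  angular=[
    [0,0,0],
    [0,0,0],
    [0,0,0],
    [0,0,0],
    [0,0,0],
    [0,0,0],
    [0,0,0],
    [0,0,0],
    [0,0,0],
    [0,0,0],
    [0,0,0],
  ],
  fingers=[-1,-1,-1,-1,-1,-1,-1,-1,-1,-1,-1],
)

```text
t: 2.08
tcp_pos: [0.5045, 0.2509, 0.2997]
ee_rot: [3.141, -0.001, 2.818]
wrist_force: [-0.4, 0.8, -0.1]
width: 0.0855
grasp_force: 0.0
```

Run:
```python
from h import *
d=wshot('w_sty');s=env.get_state();print(s['t'],s['tcp_pos'],s['ee_rot'])
print([(np.round(r['point'],4),round(r['confidence'],2)) for r in viewer.recognise('wrist','stylus_handle')])
```

```text
2.125 [0.50399841 0.251501   0.29957444] [ 3.14156886e+00 -9.26269116e-04  2.81917784e+00]
[(array([0.5159, 0.2493, 0.1262]), 0.84)]
```

apply_moves(
  xyz=[
    [0,-0.25,0],
    [0,-0.25,0],
    [0,-0.25,0],
    [0,-0.25,0],
    [0,-0.25,0],
    [0,-0.2,0],
    [0,0,0],
    [0,0,0],
  ],
  angular=[
    [0,0,0],
    [0,0,0],
    [0,0,0],
    [0,0,0],
    [0,0,0],
    [0,0,0],
    [0,0,0],
    [0,0,0],
  ],
  fingers=[-1,-1,-1,-1,-1,-1,-1,-1],
)

```text
t: 3.18
tcp_pos: [0.5048, -0.0377, 0.2997]
ee_rot: [3.141, -0.0, 2.82]
wrist_force: [0.2, 0.1, -0.1]
width: 0.0852
grasp_force: 0.0
```

Run:
```python
from h import *
d=wshot('w_unit');s=env.get_state();print(s['t'],s['tcp_pos'],s['ee_rot'])
```

```text
3.225 [ 0.5048416  -0.03740716  0.29967424] [ 3.14113079e+00 -6.08395541e-04  2.82071801e+00]
```

apply_moves(
  xyz=[
    [0,-0.25,0],
    [0,-0.25,0],
    [0,-0.25,0],
    [0,-0.25,0],
    [0,-0.2,0],
    [0,0,0],
    [0,0,0],
  ],
  angular=[
    [0,0,0],
    [0,0,0],
    [0,0,0],
    [0,0,0],
    [0,0,0],
    [0,0,0],
    [0,0,0],
  ],
  fingers=[-1,-1,-1,-1,-1,-1,-1],
)

```text
t: 4.1
tcp_pos: [0.5057, -0.2775, 0.2994]
ee_rot: [3.141, -0.001, 2.82]
wrist_force: [0.1, 0.7, -0.9]
width: 0.0853
grasp_force: 0.0
```

Run:
```python
from h import *
d=wshot('w_rack');s=env.get_state();print(s['t'],s['tcp_pos'],s['ee_rot'])
print([(np.round(r['point'],4),round(r['confidence'],2)) for r in viewer.recognise('wrist','cap_knob')])
i=[cv2.imread(f'pics/{n}.png') for n in('w_sty','w_unit','w_rack')]
cv2.imwrite('pics/m1.png',i[2])
```

```text
4.15 [ 0.50573003 -0.27721555  0.29953105] [ 3.14065172e+00 -6.69910136e-04  2.82088611e+00]
[(array([ 0.5133, -0.3872,  0.0283]), 0.79), (array([ 0.5369, -0.2672,  0.0759]), 0.64)]
```

View pics/w_rack.png

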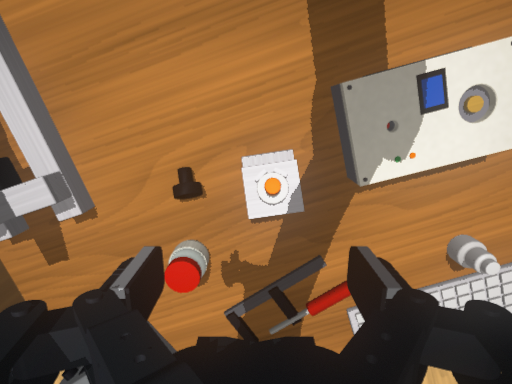

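View pics/w_unit.png

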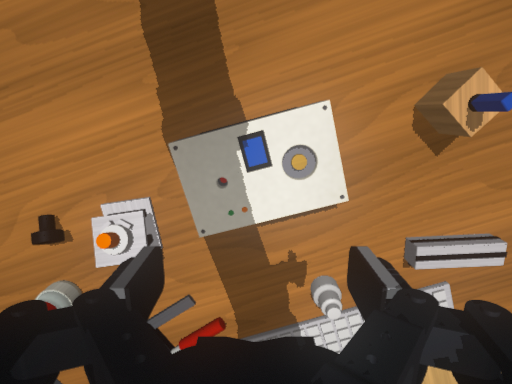

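The wrist pictures show the cap knob at w_rack (273,187), the black look-alike at (187,184), the pocket at w_unit (299,162) and the hole at (222,182). Next I'll fit these numerically.

```bash
cat > fit.py <<'E'
from h import *
from scipy.optimize import least_squares
K=dict(fx=309.222,fy=309.222,cx=255.26,cy=197.24)
def load(n): return dict(K,T=np.load(f'pics/{n}.npy'),image=cv2.imread(f'pics/{n}.png'))
def blob(im,lo,hi,near,rad):
    m=cv2.inRange(cv2.cvtColor(im,cv2.COLOR_BGR2HSV),np.array(lo),np.array(hi))
    z=np.zeros_like(m);cv2.circle(z,near,rad,255,-1);m&=z
    n,l,st,c=cv2.connectedComponentsWithStats(m);k=1+np.argmax(st[1:,4]);return c[k],st[k],(l==k).astype(np.uint8)
def silh(d,pts):
    h=cv2.convexHull(np.array([proj(d,p) for p in pts],np.float32));M=cv2.moments(h);return np.array([M['m10']/M['m00'],M['m01']/M['m00']]),M['m00']
E
python3 - <<'E'
from fit import *
rk,un,st=load('w_rack'),load('w_unit'),load('w_sty')
# rack yaw from lip edge & back edge
for a,b,z in(((243,158),(294,151),.045),((249,218),(302,212),.065)):
    p,q=onz(rk,a,z),onz(rk,b,z);v=q-p;print('rack y dir',np.arctan2(-v[0],v[1]),p,q)
# unit: corners in w_unit (top z=.064)
P=[onz(un,c,.064) for c in((169,142),(330,100),(348,201),(203,236))]
print('unit yaw',[np.arctan2(-(b-a)[0],(b-a)[1]) for a,b in((P[0],P[1]),(P[3],P[2]))],np.mean(P,0),[np.linalg.norm(P[i]-P[(i+1)%4]) for i in range(4)])
# brass port top z .060
for n,d,near in(('un',un,(299,162)),('rk',rk,(475,104))):
    c,s,_=blob(d['image'],(10,90,90),(30,255,255),near,14);print(n,'port',c,s[4],onz(d,c,.060))
for n,d,near in(('un',un,(222,182)),('rk',rk,(391,126))):
    g=cv2.cvtColor(d['image'],cv2.COLOR_BGR2GRAY);x,y=near;w=g[y-9:y+10,x-9:x+10].astype(float)
    wt=np.clip(np.median(w)-15-w,0,None)>0;yy,xx=np.nonzero(wt);c=(x-9+xx.mean(),y-9+yy.mean());print(n,'hole',c,wt.sum(),onz(d,c,.064))
E
```

```text
rack y dir -0.18437967037494082 [ 0.49684554 -0.29345075  0.045     ] [ 0.51018414 -0.22192928  0.045     ]
rack y dir -0.20185729317263573 [ 0.57835324 -0.31164157  0.065     ] [ 0.59358285 -0.23722167  0.065     ]
unit yaw [np.float64(-0.0733075371533673), np.float64(-0.06985542601563133)] [ 0.52032162 -0.03405543  0.064     ] [np.float64(0.2189911452757921), np.float64(0.14040564843301576), np.float64(0.21394698445089058), np.float64(0.14122926325365856)]
un port [298.53233831 161.62686567] 201 [0.52304595 0.01838225 0.06      ]
rk port [473.42911877 103.72413793] 261 [0.52272179 0.01730111 0.06      ]
un hole (np.float64(221.60185185185185), np.float64(182.25925925925927)) 108 [ 0.51622885 -0.0913862   0.064     ]
rk hole (np.float64(391.9099099099099), np.float64(125.63063063063063)) 111 [ 0.51592604 -0.0912339   0.064     ]
```

```bash
cat > fit2.py <<'E'
from fit import *
def cyl(c,R0,r,h):
    t=np.linspace(0,2*np.pi,24,endpoint=False)
    return [c+R0@np.array([r*np.cos(a),r*np.sin(a),s*h/2]) for a in t for s in(-1,1)]
def box(c,R0,w,h): return [c+R0@np.array([x*w/2,y*w/2,s*h/2]) for x in(-1,1) for y in(-1,1) for s in(-1,1)]
E
python3 - <<'E'
from fit2 import *
rk,un,st=load('w_rack'),load('w_unit'),load('w_sty')
Rc=R.from_euler('z',-.19).as_matrix()@R.from_euler('y',-.35).as_matrix();print('axis',Rc[:,2])
O=[]
for d,near in((rk,(273,187)),(un,(104,241))):
    c,s,_=blob(d['image'],(5,150,90),(22,255,255),near,16);O.append((d,c));print(c,s)
f=lambda p:np.concatenate([silh(d,cyl(p,Rc,.011,.026))[0]-c for d,c in O])
r=least_squares(f,[.54,-.267,.084]);print('knob',r.x,r.fun,[silh(d,cyl(r.x,Rc,.011,.026))[1] for d,_ in O])
S=[]
for d,near in((st,None),(un,(492,102))):
    if near is None: near=tuple(int(v) for v in proj(d,np.array([.517,.249,.127])))
    c,s,m=blob(d['image'],(105,120,40),(130,255,255),near,45);print(near,c,s);S.append((d,c,m))
d,c,m=S[0]
def f(p): 
    q,a=silh(d,box(np.array([p[0],p[1],.129-.0]),R.from_euler('z',p[2]).as_matrix(),.016,.05)); return q-c
for z in(.124,):
  pass
# handle centre z = .074+.030
for y0 in(0.2,.6,):
    g=lambda p:np.r_[silh(d,box(np.array([p[0],p[1],.104]),R.from_euler('z',y0).as_matrix(),.016,.05))[0]-c]
    r=least_squares(g,[.517,.249]);print('sty',y0,r.x,r.fun,silh(d,box(np.array([*r.x,.104]),R.from_euler('z',y0).as_matrix(),.016,.05))[1],m.sum())
x,y=map(int,c);cv2.imwrite('pics/sty_crop.png',cv2.resize(st['image'][y-50:y+50,x-60:x+60],None,fx=5,fy=5,interpolation=cv2.INTER_CUBIC))
print('crop origin',x-60,y-50)
E
```

```text
axis [-0.3367271   0.0647593   0.93937271]
[272.14761905 185.92380952] [265 178  16  17 210]
[107.04482759 239.93793103] [ 96 233  23  16 290]
knob [ 0.5391512  -0.26574938  0.08598029] [ 0.0073435   0.0332671  -0.00161052 -0.03553014] [252.73830221570097, 349.54124151950236]
(257, 181) [259.23809524 181.27513228] [252 168  16  23 189]
(492, 102) [497.44412607  98.96848138] [473  92  39  19 349]
sty 0.2 [0.52132995 0.24988041] [ 2.95904385e-06 -1.64193648e-06] 310.67565801530145 189
sty 0.6 [0.52128141 0.24972662] [4.80414593e-06 6.19128426e-06] 318.17766979848966 189
crop origin 199 131
```

View pics/sty_crop.png

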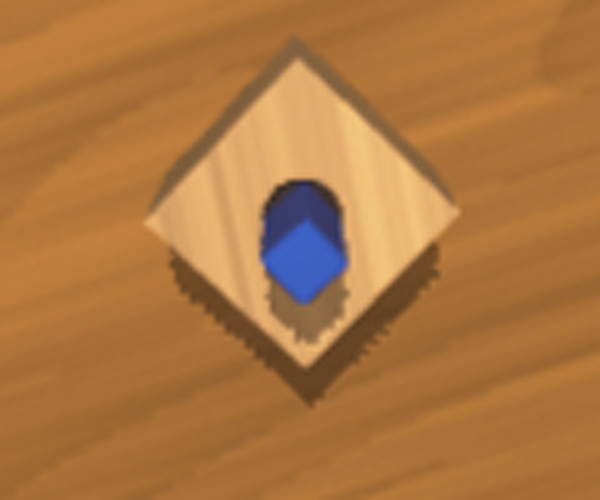

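```bash
cat > plan.py <<'E'
from h import *
def delta(pos,Rd):
    s=env.get_state();Rn=R.from_euler('xyz',s['ee_rot'])
    print('shift frac',np.round((np.array(pos)-s['tcp_pos'])/.2,4),'turn frac',np.round((R.from_matrix(Rd)*Rn.inv()).as_rotvec()/(np.pi/4),4))
def tool(z,y):
    z=np.array(z,float)/np.linalg.norm(z);y=np.array(y,float);y-=z*(y@z);y/=np.linalg.norm(y);return np.c_[np.cross(y,z),y,z]
E
python3 - <<'E'
from plan import *
from fit import load
ax=np.array([-0.3367,0.0648,0.9394]);k=np.array([.5392,-.2657,.0860]);Y=[.189,.982,0]
delta(k+.08*ax,tool(-ax,Y)); print('approach frac',-ax*.089/.2)
st=load('w_sty');o=np.array([199,131]);f=lambda u,v:onz(st,o+np.array([u,v])/5,.074)
c=[f(145,222),f(297,58),f(460,212),f(305,368)];print('block ctr',np.mean(c,0));print([np.arctan2(*(c[(i+1)%4]-c[i])[[1,0]]) for i in range(4)],[np.linalg.norm(c[(i+1)%4]-c[i]) for i in range(4)])
print('handle top',onz(st,o+np.array([304.5,262])/5,.129))
E
```

```text
shift frac [ 0.0328  0.0839 -0.6927] turn frac [-0.1138 -0.4316  0.1642]
approach frac [ 0.1498315 -0.028836  -0.418033 ]
block ctr [0.51990891 0.2508147  0.074     ]
[np.float64(2.066970886639508), np.float64(0.49691364562249485), np.float64(-1.081117681663728), np.float64(-2.654075158601075)] [np.float64(0.059834052695952704), np.float64(0.06009806221089435), np.float64(0.0603966337647055), np.float64(0.059707954559497865)]
handle top [0.51951191 0.25091171 0.129     ]
```

apply_moves(
  xyz=[
    [0.0066,0.0168,-0.1385],
    [0.0066,0.0168,-0.1385],
    [0.0066,0.0168,-0.1385],
    [0.0066,0.0168,-0.1385],
    [0.0066,0.0168,-0.1385],
    [0,0,0],
    [0,0,0],
  ],
  angular=[
    [-0.0228,-0.0863,0.0328],
    [-0.0228,-0.0863,0.0328],
    [-0.0228,-0.0863,0.0328],
    [-0.0228,-0.0863,0.0328],
    [-0.0228,-0.0863,0.0328],
    [0,0,0],
    [0,0,0],
  ],
  fingers=[-1,-1,-1,-1,-1,-1,-1],
)

```text
t: 5.08
tcp_pos: [0.5129, -0.2625, 0.163]
ee_rot: [3.141, 0.351, 2.949]
wrist_force: [-0.0, -0.2, 0.5]
width: 0.0853
grasp_force: 0.0
```

Run:
```python
from plan import *
from fit2 import *
ax=np.array([-0.3367,0.0648,0.9394]);k=np.array([.5392,-.2657,.0860]);Y=[.189,.982,0]
d=wshot('w_near');p=proj(d,k);print('pred knob',p)
c,s,_=blob(d['image'],(5,150,90),(22,255,255),tuple(int(v) for v in p),45)
Rc=tool(ax,Y);print('seen',c,s,'silh',silh(d,cyl(k,Rc,.011,.026)))
delta(k-.009*ax,tool(-ax,Y))
```

```text
pred knob [258.13979228 188.27878654]
seen [258.68170103 223.38402062] [225 217  68  17 776] silh (array([258.17986547, 189.03815203]), 652.9103916960303)
shift frac [ 0.1447 -0.0173 -0.4286] turn frac [0.0007 0.0026 0.0035]
```

View pics/w_near.png

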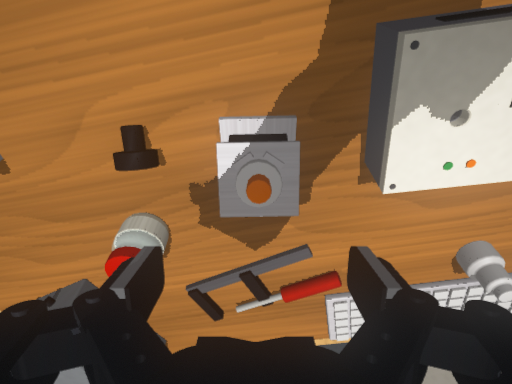

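The near picture shows the cap on its rack, knob at (259,189). The prediction was (258,189), and the black look-alike at (135,150) is clearly separate. I'll go in and grip.

apply_moves(
  xyz=[
    [0.0289,-0.0035,-0.0857],
    [0.0289,-0.0035,-0.0857],
    [0.0289,-0.0035,-0.0857],
    [0.0289,-0.0035,-0.0857],
    [0.0289,-0.0035,-0.0857],
    [0,0,0],
    [0,0,0],
    [0,0,0],
    [0,0,0],
    [0,0,0],
    [0,0,0],
    [0,0,0],
  ],
  angular=[
    [0,0,0],
    [0,0,0],
    [0,0,0],
    [0,0,0],
    [0,0,0],
    [0,0,0],
    [0,0,0],
    [0,0,0],
    [0,0,0],
    [0,0,0],
    [0,0,0],
    [0,0,0],
  ],
  fingers=[-1,-1,-1,-1,-1,-1,-1,1,1,1,1,1],
  force=40,
)

```text
t: 6.62
tcp_pos: [0.5403, -0.2662, 0.0757]
ee_rot: [3.141, 0.35, 2.948]
wrist_force: [0.0, 1.0, 0.3]
width: 0.0004
grasp_force: 0.0
```

Run:
```python
from plan import *
ax=np.array([-0.3367,0.0648,0.9394]);print('lift .12',ax*.12/.2)
s=env.get_state();T=R.from_euler('xyz',s['ee_rot']).as_matrix();print(s['width'],s['grasp_force'],T.T@(np.array([.5392,-.2657,.0860])-s['tcp_pos']))
```

```text
lift .12 [-0.20202  0.03888  0.56364]
0.0003647441561523443 0.0 [-0.00241133  0.0002742  -0.01007597]
```

The grip missed: the fingers shut on nothing. I'll look before doing anything else.

Run:
```python
from h import *
d=wshot('w_miss');t=viewer.get_image('scene')['image']
a=cv2.resize(d['image'][100:290,160:360],(400,380));b=cv2.resize(t[205:300,110:210],(400,380),interpolation=cv2.INTER_CUBIC)
cv2.imwrite('pics/miss.png',np.hstack([a,b]))
```

```text
(no output)
```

View pics/miss.png

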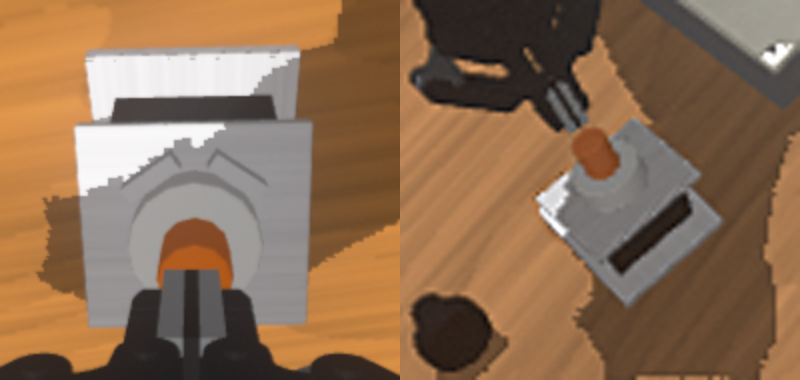

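Run:
```python
from h import *
t=viewer.get_image('scene');s=env.get_state();T=R.from_euler('xyz',s['ee_rot']).as_matrix()
Km=np.array([[t['fx'],0,t['cx']],[0,t['fy'],t['cy']],[0,0,1]])
P=[s['tcp_pos']-T[:,2]*a for a in(0,.01,.02,.03,.04,.05)]+[np.array([.5392,-.2657,.086])+q*np.array([-0.3367,0.0648,0.9394]) for q in(-.013,0,.013)]
print(s['tcp_pos'],np.round(cv2.projectPoints(np.array(P),np.array(t['rvec'],float),np.array(t['tvec'],float),Km,None)[0][:,0],1))
```

```text
[ 0.54035415 -0.26619385  0.07568171] [[159.1 245.4]
 [157.5 242.8]
 [155.9 240.3]
 [154.2 237.7]
 [152.5 235. ]
 [150.8 232.4]
 [160.2 246.5]
 [158.1 243.2]
 [155.9 239.9]]
```

The knob pose is right in all three cameras. The scene picture puts the closed fingertips at about (153.5,236), and the reported TCP projects to (159,245). So the real finger ends sit about 35–40 mm short of the reported TCP; the open-finger width in the wrist picture (186 px for 85 mm) agrees. I'll open and go about 33 mm further along the axis.

apply_moves(
  xyz=[
    [0,0,0],
    [0,0,0],
    [0,0,0],
    [0,0,0],
    [0.0166,-0.003,-0.0378],
    [0.0166,-0.003,-0.0378],
    [0.0166,-0.003,-0.0378],
    [0.0166,-0.003,-0.0378],
    [0,0,0],
    [0,0,0],
  ],
  angular=[
    [0,0,0],
    [0,0,0],
    [0,0,0],
    [0,0,0],
    [0,0,0],
    [0,0,0],
    [0,0,0],
    [0,0,0],
    [0,0,0],
    [0,0,0],
  ],
  fingers=[-1,-1,-1,-1,-1,-1,-1,-1,-1,-1],
)

```text
t: 8.02
tcp_pos: [0.5535, -0.2687, 0.0454]
ee_rot: [3.141, 0.35, 2.948]
wrist_force: [-0.4, 0.0, 0.6]
width: 0.0857
grasp_force: 0.0
```

apply_moves(
  xyz=[
    [0,0,0],
    [0,0,0],
    [0,0,0],
    [0,0,0],
    [0,0,0],
  ],
  angular=[
    [0,0,0],
    [0,0,0],
    [0,0,0],
    [0,0,0],
    [0,0,0],
  ],
  fingers=[1,1,1,1,1],
  force=40,
)

```text
t: 8.65
tcp_pos: [0.5537, -0.2686, 0.0458]
ee_rot: [3.141, 0.351, 2.948]
wrist_force: [-3.0, 0.7, 4.5]
width: 0.0202
grasp_force: 39.0
```

Run:
```python
from h import *
d=wshot('w_grip');t=viewer.get_image('scene')['image']
a=cv2.resize(d['image'][100:290,160:360],(400,380));b=cv2.resize(t[205:300,110:210],(400,380),interpolation=cv2.INTER_CUBIC)
cv2.imwrite('pics/grip.png',np.hstack([a,b]))
```

```text
(no output)
```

View pics/grip.png

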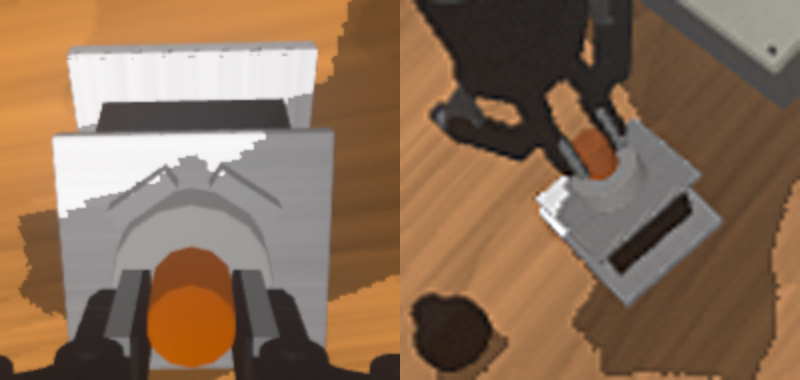

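The cap is gripped by the knob, opening 20 mm and 39 N. The right half shows both fingers astride the knob. Lifting along the axis.

apply_moves(
  xyz=[
    [-0.028,0.0055,0.078],
    [-0.056,0.011,0.157],
    [-0.056,0.011,0.157],
    [-0.028,0.0055,0.078],
    [0,0,0],
  ],
  angular=[
    [0,0,0],
    [0,0,0],
    [0,0,0],
    [0,0,0],
    [0,0,0],
  ],
  fingers=[1,1,1,1,1],
)

```text
t: 9.38
tcp_pos: [0.5204, -0.2622, 0.1414]
ee_rot: [3.141, 0.353, 2.948]
wrist_force: [-0.1, 0.0, -1.0]
width: 0.02
grasp_force: 39.2
```

Run:
```python
from plan import *
from fit2 import *
s=env.get_state();print(s['width'],s['wrist_force'])
T0=tool([.3367,-.0648,-.9394],[.189,.982,0])
# knob in tool from image now
d=wshot('w_lift');T=R.from_euler('xyz',s['ee_rot']).as_matrix()
c,st,_=blob(d['image'],(3,150,60),(22,255,255),(255,250),40);print(c,st)
ks=lambda x,y,z=-.0428:s['tcp_pos']+T@np.array([x,y,z])
# rough: visible = whole knob silhouette between fingers
f=lambda p:silh(d,cyl(ks(*p),T,.011,.026))[0]-c
print('img lateral',least_squares(f,[0,0]).x)
g=np.array([.5537,-.2686,.0458]);print('pred lateral',T.T@(np.array([.5392,-.2657,.086])-g))
Rd=tool([0,0,-1],[.189,.982,0])
tgt=np.array([.523,.018,.052+.06-.0118]);print(tgt);delta(tgt,Rd)
```

```text
0.020016581745860264 [-0.07452553  0.01477765 -0.98562806]
[255.94799659 256.0170503 ] [ 233  224   45   66 2346]
img lateral [-0.00047541 -0.00022785]
pred lateral [-3.57553799e-05  6.44357956e-05 -4.28333348e-02]
[0.523  0.018  0.1002]
shift frac [ 0.0137  1.3989 -0.2003] turn frac [0.0848 0.4398 0.004 ]
```

apply_moves(
  xyz=[
    [0.002,0.2,0.0],
    [0.002,0.2,0.0],
    [0.002,0.2,-0.02],
    [0.002,0.2,-0.04],
    [0.002,0.2,-0.04],
    [0.002,0.2,-0.05],
    [0.002,0.2,-0.05],
    [0,0,0],
    [0,0,0],
    [0,0,0],
  ],
  angular=[
    [0.0121,0.0628,0.0006],
    [0.0121,0.0628,0.0006],
    [0.0121,0.0628,0.0006],
    [0.0121,0.0628,0.0006],
    [0.0121,0.0628,0.0006],
    [0.0121,0.0628,0.0006],
    [0.0121,0.0628,0.0006],
    [0,0,0],
    [0,0,0],
    [0,0,0],
  ],
  fingers=[1,1,1,1,1,1,1,1,1,1],
)

```text
t: 10.68
tcp_pos: [0.5226, 0.0168, 0.0994]
ee_rot: [-3.141, -0.001, 2.95]
wrist_force: [0.4, -0.8, -1.1]
width: 0.0206
grasp_force: 39.3
```

Run:
```python
from plan import *
s=env.get_state();print(s['wrist_force'])
d=wshot('w_over')
print('pocket pred',proj(d,np.array([.523,.018,.064])),'hole',proj(d,np.array([.5160,-.0913,.064])))
g=cv2.cvtColor(d['image'],cv2.COLOR_BGR2GRAY)
u,v=[int(a) for a in proj(d,np.array([.5160,-.0913,.064]))]
if 20<u<490 and 20<v<360:
    w=g[v-14:v+15,u-14:u+15].astype(float);m=w<np.median(w)-20;yy,xx=np.nonzero(m);print('hole seen',u-14+xx.mean(),v-14+yy.mean(),m.sum(),onz(d,(u-14+xx.mean(),v-14+yy.mean()),.064))
delta([.523,.018,.0402],tool([0,0,-1],[.189,.982,0]))
```

```text
[ 0.38192646 -0.78388874 -1.07089159]
pocket pred [257.92727967 206.46493579] hole [113.69091087 224.08119582]
hole seen 114.1214953271028 221.9158878504673 214 [ 0.51440132 -0.09044223  0.064     ]
shift frac [ 0.0015  0.0059 -0.2968] turn frac [ 0.0004 -0.0014  0.0025]
```

apply_moves(
  xyz=[
    [0.0,0.003,-0.053],
    [0,0.003,-0.053],
    [0,0,-0.053],
    [0,0,-0.053],
    [0,0,-0.02],
    [0,0,-0.02],
    [0,0,0],
  ],
  angular=[
    [0,0,0],
    [0,0,0],
    [0,0,0],
    [0,0,0],
    [0,0,0],
    [0,0,0],
    [0,0,0],
  ],
  fingers=[1,1,1,1,1,1,1],
)

```text
t: 11.6
tcp_pos: [0.5228, 0.0192, 0.0489]
ee_rot: [-3.141, -0.002, 2.951]
wrist_force: [0.1, 0.2, -0.2]
width: 0.0201
grasp_force: 39.3
```

apply_moves(
  xyz=[
    [0,-0.003,-0.015],
    [0,0,-0.015],
    [0,0,-0.01],
    [0,0,-0.008],
    [0,0,0],
  ],
  angular=[
    [0,0,0],
    [0,0,0],
    [0,0,0],
    [0,0,0],
    [0,0,0],
  ],
  fingers=[1,1,1,1,1],
)

```text
t: 12.22
tcp_pos: [0.523, 0.0189, 0.0417]
ee_rot: [3.14, -0.001, 2.951]
wrist_force: [-8.3, 0.8, 28.1]
width: 0.0201
grasp_force: 42.1
```

apply_moves(
  xyz=[
    [-0.005,0,0],
    [-0.003,0,0],
    [0,0,0],
  ],
  angular=[
    [0,0,0],
    [0,0,0],
    [0,0,0],
  ],
  fingers=[1,1,1],
)

```text
t: 12.6
tcp_pos: [0.523, 0.0189, 0.0417]
ee_rot: [3.14, 0.002, 2.951]
wrist_force: [-4.3, -0.6, 22.1]
width: 0.0203
grasp_force: 41.4
```

apply_moves(
  xyz=[
    [0,0,0.008],
    [0,0,0],
    [0,0,0],
    [0,0,0],
    [0,0,0],
    [0,0,0.1],
    [0,0,0.25],
    [0,0,0.25],
    [-0.1,0,0.2],
    [0,0,0],
    [0,0,0],
  ],
  angular=[
    [0,0,0],
    [0,0,0],
    [0,0,0],
    [0,0,0],
    [0,0,0],
    [0,0,0],
    [0,0,0],
    [0,0,0],
    [0,0,0],
    [0,0,0],
    [0,0,0],
  ],
  fingers=[1,-1,-1,-1,-1,-1,-1,-1,-1,-1,-1],
)

```text
t: 13.98
tcp_pos: [0.5011, 0.0189, 0.2006]
ee_rot: [-3.141, -0.002, 2.952]
wrist_force: [0.3, -0.2, 0.1]
width: 0.0854
grasp_force: 0.0
```

Run:
```python
from plan import *
from fit2 import *
d=wshot('w_home');s=env.get_state();print(s['tcp_pos'],s['ee_rot'])
p=proj(d,np.array([.5225,.0185,.083]));c,st,_=blob(d['image'],(3,150,60),(22,255,255),tuple(int(v) for v in p),30);print(p,c,st)
f=lambda q:silh(d,cyl(np.array([*q,.083]),np.eye(3),.011,.026))[0]-c
q=least_squares(f,[.522,.018]).x;print('knob xy',q,'area ratio',st[4]/silh(d,cyl(np.array([*q,.083]),np.eye(3),.011,.026))[1])
a=d['image'][int(p[1])-60:int(p[1])+60,int(p[0])-160:int(p[0])+80]
t=viewer.get_image('scene')['image'][130:225,150:270]
cv2.imwrite('pics/home.png',np.vstack([cv2.resize(a,(600,300),interpolation=cv2.INTER_CUBIC),cv2.resize(t,(600,300),interpolation=cv2.INTER_CUBIC)]))
g=cv2.cvtColor(d['image'],cv2.COLOR_BGR2GRAY);u,v=[int(x) for x in proj(d,np.array([.5155,-.091,.064]))]
w=g[v-10:v+11,u-10:u+11].astype(float);m=w<np.median(w)-20;yy,xx=np.nonzero(m);print('hole',onz(d,(u-10+xx.mean(),v-10+yy.mean()),.064),m.sum())
```

```text
[0.50080542 0.01877673 0.20002738] [-3.14070942e+00 -2.65036275e-03  2.95164843e+00]
[259.5891803  202.10773114] [259.12211982 202.2718894 ] [249 189  21  27 434]
knob xy [0.52196001 0.01809031] area ratio 0.8506804797488337
hole [ 0.5163796  -0.09152146  0.064     ] 162
```

View pics/home.png

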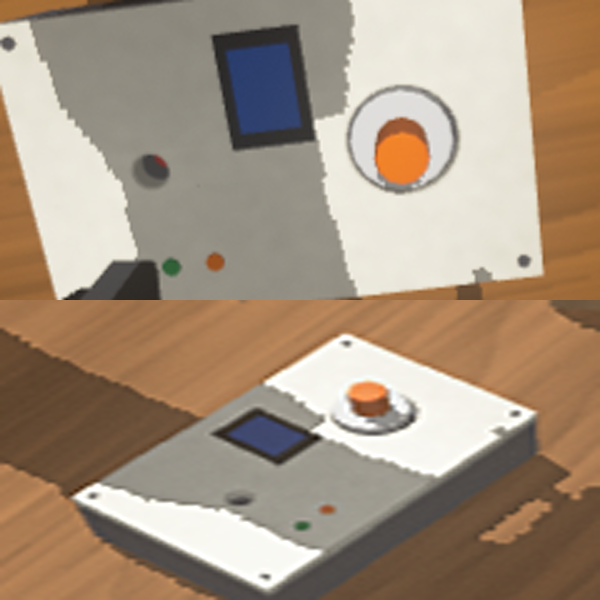

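Home picture: the cap sits upright and concentric in the pocket, knob at crop (402,155). The hole is at (151,171), with the red button showing in it. Next, the stylus.

apply_moves(
  xyz=[
    [0.016,0.193,0],
    [0.016,0.193,0],
    [0.016,0.193,0],
    [0.016,0.193,0],
    [0.016,0.193,-0.1],
    [0.015,0.193,-0.1],
    [0,0,0],
    [0,0,0],
  ],
  angular=[
    [0,0,-0.19],
    [0,0,-0.19],
    [0,0,-0.19],
    [0,0,-0.19],
    [0,0,-0.19],
    [0,0,-0.185],
    [0,0,0],
    [0,0,0],
  ],
  fingers=[-1,-1,-1,-1,-1,-1,-1,-1],
)

```text
t: 15.08
tcp_pos: [0.5201, 0.2491, 0.16]
ee_rot: [-3.139, 0.0, 2.061]
wrist_force: [0.3, -0.7, 0.7]
width: 0.0857
grasp_force: 0.0
```

Run:
```python
from plan import *
from fit2 import *
s=env.get_state();print(s['qpos'].round(2) if hasattr(s['qpos'],'round') else s['qpos'])
d=wshot('w_s2');C=np.array([.5197,.2508,.104]);Rz=R.from_euler('z',.493).as_matrix()
p=proj(d,C+[0,0,.01]);c,st,m=blob(d['image'],(105,100,30),(130,255,255),tuple(int(v) for v in p),60);print(p,c,st)
f=lambda q:silh(d,box(np.array([*q,.104]),Rz,.016,.05))[0]-c
q=least_squares(f,C[:2]).x;print('xy',q,st[4]/silh(d,box(np.array([*q,.104]),Rz,.016,.05))[1])
h=cv2.convexHull(cv2.findNonZero(m)).reshape(-1,2);print('bbox pred',np.min([proj(d,x) for x in box(C,Rz,.016,.05)],0),np.max([proj(d,x) for x in box(C,Rz,.016,.05)],0))
delta([*C[:2],.055],tool([0,0,-1],[.881,.473,0]))
```

```text
[-0.93  0.39  0.52  1.78 -0.22  1.04  0.17]
[256.31173682 199.46023375] [255.19242424 198.00909091] [245 180  22  35 660]
xy [0.518952   0.25042369] 0.8570150957484564
bbox pred [245.16591184 179.52228787] [267.44650801 215.66465757]
shift frac [-0.004   0.0101 -0.5281] turn frac [ 0.0005 -0.0018  0.005 ]
```

apply_moves(
  xyz=[
    [-0.004,0.009,-0.088],
    [0,0,-0.088],
    [0,0,-0.088],
    [0,0,-0.088],
    [0,0,-0.088],
    [0,0,-0.088],
    [0,0,0],
    [0,0,0],
    [0,0,0],
    [0,0,0],
    [0,0,0],
    [0,0,0],
    [0,0,0],
  ],
  angular=[
    [0,0,0.005],
    [0,0,0],
    [0,0,0],
    [0,0,0],
    [0,0,0],
    [0,0,0],
    [0,0,0],
    [0,0,0],
    [0,0,0],
    [0,0,0],
    [0,0,0],
    [0,0,0],
    [0,0,0],
  ],
  fingers=[-1,-1,-1,-1,-1,-1,-1,-1,1,1,1,1,1],
  force=60,
)

```text
t: 16.75
tcp_pos: [0.5196, 0.2521, 0.0557]
ee_rot: [3.142, -0.001, 2.064]
wrist_force: [-1.4, 0.4, 3.0]
width: 0.0151
grasp_force: 58.4
```

apply_moves(
  xyz=[
    [0,0,0.1],
    [0,0,0.2],
    [0,0,0.2],
    [0,0,0.2],
    [0,-0.21,0],
    [-0.003,-0.22,0],
    [-0.003,-0.22,0],
    [-0.003,-0.22,0],
    [-0.003,-0.22,0],
    [-0.003,-0.22,0],
    [-0.003,-0.22,0],
    [-0.001,-0.18,0],
    [0,0,0],
    [0,0,0],
    [0,0,0],
  ],
  angular=[
    [0,0,0],
    [0,0,0],
    [0,0,0],
    [0,0,0],
    [0,0,0],
    [0,0,0],
    [0,0,0],
    [0,0,0],
    [0,0,0],
    [0,0,0],
    [0,0,0],
    [0,0,0],
    [0,0,0],
    [0,0,0],
    [0,0,0],
  ],
  fingers=[1,1,1,1,1,1,1,1,1,1,1,1,1,1,1],
)

```text
t: 18.62
tcp_pos: [0.5157, -0.0887, 0.1953]
ee_rot: [-3.141, -0.002, 2.066]
wrist_force: [0.5, -0.1, -0.4]
width: 0.0151
grasp_force: 58.6
```

Run:
```python
from plan import *
s=env.get_state();print(s['tcp_pos'],s['ee_rot'],s['width'])
d=wshot('w_h')
H=np.array([.5157,-.0914,.064]);off=np.array([-.0001,-.0014])
tipz=s['tcp_pos'][2]-.0557+.004
print('hole px',proj(d,H),'tip z',tipz)
xy=s['tcp_pos'][:2]+off;print('tip pred px',proj(d,np.array([*xy,tipz])),'collar',proj(d,np.array([*xy,tipz+.07])))
cv2.imwrite('pics/h.png',cv2.resize(d['image'][130:290,170:350],(720,600)[::1],interpolation=cv2.INTER_CUBIC))
delta([H[0]-off[0],H[1]-off[1],.12],tool([0,0,-1],[.881,.473,0]))
```

```text
[ 0.51571683 -0.08865145  0.19528666] [-3.14111229e+00 -1.85485992e-03  2.06573600e+00] 0.015062090906605784
hole px [254.30676117 180.68679357] tip z 0.1435866629528926
tip pred px [254.67027242 201.01457587] collar [254.38108911 235.23680687]
shift frac [ 0.0004 -0.0065 -0.3765] turn frac [-0.0017 -0.0016 -0.0029]
```

View pics/h.png

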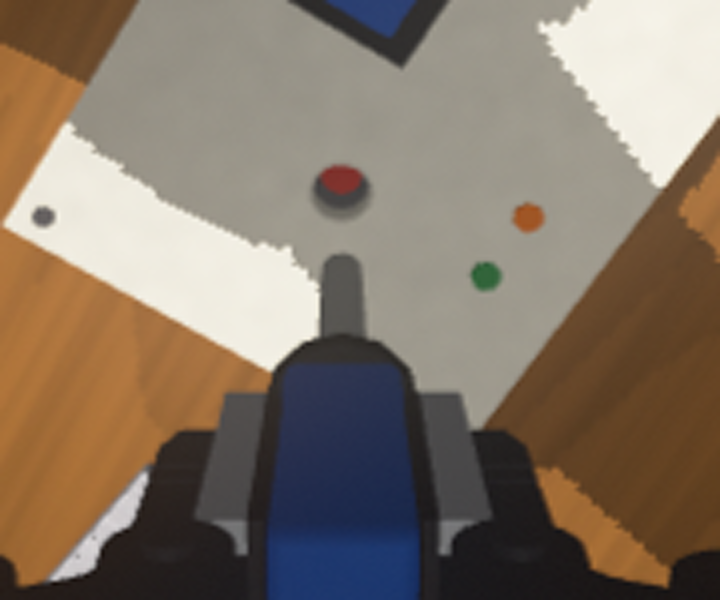

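The picture shows the shaft tip at crop (342,263) and the hole with the red button at (341,190). Both match the predictions to about a pixel, so I'll lower it.

apply_moves(
  xyz=[
    [0,-0.0065,-0.1],
    [0,0,-0.1],
    [0,0,-0.1],
    [0,0,-0.1],
    [0,0,-0.05],
    [0,0,-0.04],
    [0,0,0],
    [0,0,0],
  ],
  angular=[
    [0,0,-0.002],
    [0,0,0],
    [0,0,0],
    [0,0,0],
    [0,0,0],
    [0,0,0],
    [0,0,0],
    [0,0,0],
  ],
  fingers=[1,1,1,1,1,1,1,1],
)

```text
t: 19.68
tcp_pos: [0.5161, -0.0914, 0.098]
ee_rot: [3.141, -0.001, 2.062]
wrist_force: [0.0, -0.6, -0.5]
width: 0.0151
grasp_force: 58.6
```

apply_moves(
  xyz=[
    [0,0.005,-0.015],
    [0,0,-0.015],
    [0,0,-0.015],
    [0,0,-0.01],
    [0,0,0],
    [0,0,0],
  ],
  angular=[
    [0,0,0],
    [0,0,0],
    [0,0,0],
    [0,0,0],
    [0,0,0],
    [0,0,0],
  ],
  fingers=[1,1,1,1,1,1],
)

```text
t: 20.42
tcp_pos: [0.5159, -0.0902, 0.0867]
ee_rot: [3.141, -0.001, 2.062]
wrist_force: [-0.3, 0.7, 3.8]
width: 0.015
grasp_force: 59.1
```

Button spring felt (3.8 N). I'll press on to a firm stop.

apply_moves(
  xyz=[
    [0,0,-0.008],
    [0,0,-0.007],
    [0,0,0],
    [0,0,0],
    [0,0,0],
  ],
  angular=[
    [0,0,0],
    [0,0,0],
    [0,0,0],
    [0,0,0],
    [0,0,0],
  ],
  fingers=[1,1,1,1,1],
)

```text
t: 21.05
tcp_pos: [0.5164, -0.0905, 0.0851]
ee_rot: [3.14, -0.001, 2.062]
wrist_force: [-3.2, 0.9, 21.3]
width: 0.0153
grasp_force: 61.6
```

Run:
```python
from h import *
print([(np.round(r['point'],3),round(r['confidence'],2)) for r in viewer.recognise('scene','cap_knob')] if viewer.get_image('scene') is not None else 0)
s=env.get_state();print(s['t'],s['tcp_pos'],s['wrist_force'],s['grasp_force'])
print(env.finish_job())
```

```text
[(array([0.524, 0.01 , 0.067]), 0.77), (array([ 0.516, -0.388,  0.023]), 0.72)]
21.15 [ 0.51640818 -0.09048368  0.08509113] [-3.03835131  1.47891302 21.28307862] 61.58575773239136
the job is handed in; nothing more can be done
None
```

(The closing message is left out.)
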